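Start the riad fountain from its control box

TASK

Start the courtyard fountain from the steel control box on the bench: press the blue button (water valve), then the green (pump), then the yellow (basin lights). Push each one fully down for about half a second and let it spring right up before you press the next. Leave the red stop button alone, and at the end all buttons are up.

Things in the scene. Friction and masses are not known exactly. Their poses are not given: they have to be found in the camera images.
- blue_top (a point): Blue round push button (water valve), one of four in a 75 mm square on a fixed steel box 190x190x60 mm, any colour at any corner, box turned up to 35 degrees. Point: centre of the cap's top face, 84 mm above the bench when up; it sinks with the cap. Cap 38 mm across, 12 mm above a black collar 54 mm across. Goes 8 mm straight down to its stop: 1.4 N to start, 4.5 N fully down; springs back up.
- green_top (a point): Green round push button (pump), one of four in a 75 mm square on a fixed steel box 190x190x60 mm, any colour at any corner, box turned up to 35 degrees. Point: centre of the cap's top face, 84 mm above the bench when up; it sinks with the cap. Cap 38 mm across, 12 mm above a black collar 54 mm across. Goes 8 mm straight down to its stop: 1.4 N to start, 4.5 N fully down; springs back up.
- yellow_top (a point): Yellow round push button (basin lights), one of four in a 75 mm square on a fixed steel box 190x190x60 mm, any colour at any corner, box turned up to 35 degrees. Point: centre of the cap's top face, 84 mm above the bench when up; it sinks with the cap. Cap 38 mm across, 12 mm above a black collar 54 mm across. Goes 8 mm straight down to its stop: 1.4 N to start, 4.5 N fully down; springs back up.
- red_top (a point): Red round push button (stop, not to be pressed), one of four in a 75 mm square on a fixed steel box 190x190x60 mm, any colour at any corner, box turned up to 35 degrees. Point: centre of the cap's top face, 84 mm above the bench when up; it sinks with the cap. Cap 38 mm across, 12 mm above a black collar 54 mm across. Goes 8 mm straight down to its stop: 1.4 N to start, 4.5 N fully down; springs back up.

How it is judged:
By the outcome, as a careful person would: the job done as asked, in the order asked, and still so for the second after the job is handed in, with the robot touching nothing.
It also fails if it takes over 38 s, if anything falls off the work surface, if the arm or the gripper's body presses on something with over 40 N, if the wrist force passes 120 N, or if a joint passes its speed limit or range.

ROBOT

A 6-joint arm with a two-finger parallel gripper is mounted at the origin on the work surface. World frame = base frame: x ahead of the robot, y to its left, z up, the work surface at z = 0. Lengths are in m, angles in rad, forces in N, time in s.
With the tool pointing down it reaches from about 0.3 to 0.875 m from the base axis. Payload 4.2 kg.
Tool frame: the origin (TCP) lies at the very end of the fingers, on their centre line; the grasp point (between the pads) lies 19 mm behind it; z points along the fingers, y is the line along which they close (so a half turn about z gives the same grasp; the last joint's range is limited). The gripper opens to 85 mm and grips with 20 to 120 N. Pads are 22 mm wide; open, the fingers measure 114 mm over their backs; the gripper's body (76 mm by 85 mm) begins 54 mm behind the grasp point. The pads swing forward as they close: fully open they stand 13 mm farther back than shut.
Start: joints at [1.259, 0.32, 1.565, -0, 1.257, -0.02], TCP at [0.165, 0.551, 0.231] pointing down, gripper open.
Joint ranges: [-3.11, 3.11], [-0.84, 2.01], [0.21, 2.61], [-1.34, 4.49], [0.05, 2.63], [-2.56, 2.56]. Speed limits (rad/s): [2.57, 2.57, 3.14, 3.14, 3.14, 3.14].

INTERFACE

Orientations are given as [roll, pitch, yaw] about the fixed x, y, z axes, in that order (R = Rz(yaw) Ry(pitch) Rx(roll)).
In Python, from bench import ctrl gives the robot as it stands.
- The arm moves only by the tool step_arm, never from a script. Its argument "commands" is a list of rows, each an object of numbers: "dx", "dy", "dz": the shift along the tool's x, y, z as a fraction of full scale; "ax", "ay", "az": the turn, a rotation vector about the tool's x, y, z as a fraction of full scale. A call has 1 to 12 rows; each row shifts and turns the commanded pose from where the row before left it, along the tool's axes as they then stand; what a row does not reach is not made up. Full scale, the value 1, is 0.1 m for a shift and 45 degrees for a turn. A row lasts 1/12 s, in which the tool goes at most 41.7 mm and 7.16 degrees, less where a joint would pass 70% of its speed; a pose out of reach is approached as far as the arm can. A call with a number of a shift or a turn outside -1 to 1 is refused whole. A call with a gripper value outside its range is refused whole. "claw" is the gripper command: -1 is shut, 1 is fully open, values between are in proportion, set as the call begins (left out, the last holds). The fingers move at their own pace and stop on an object; the grip force is fixed at half the most. Time passes only in rows, so rows that do not move let the fingers close. It gives the time, the measured TCP pose, the force, the opening and the grip force at its end, in the units of the state.
- ctrl.get_state(): the state, without advancing time (a new reading comes with each control period).
- ctrl.snapshot(name): name is "scene" or "top" or "wrist"; returns (picture, depth): 420x560x3 uint8, red, green, blue; 420x560 float32, m along the optical axis (not along the pixel's ray), 0 where there is no reading.
- ctrl.camera_model(name): a dict with "intrinsics" (3x3 intrinsics, pixels), "dist" ([k1, k2, p1, p2, k3] as OpenCV has them; the pictures are not rectified), "world_from_camera" (4x4, takes a point from camera to world coordinates); the wrist camera has in their place "hand_eye" (4x4, takes a point from camera to tool coordinates, whose origin is the TCP and whose axes are the flange's). Camera axes: x right, y up, looking along -z (the intrinsics and any distortion apply to the point x, -y, -z); pixel columns grow to the right and rows downward; lengths in m; the calibration is good to about 2 mm. A picture is of the moment at which its call begins: read the wrist's pose just before it. camera_model takes no time and is no camera call.
- ctrl.sign_off(): hands the job in; it is judged then, once.
The state is a dict: "t": time; "q": joint angles; "joint_vel": joint speeds; "joint_torque": joint torques, N m; "ee_pos": TCP position; "orientation": TCP orientation; "ft_force": force on the tool from outside, world axes, zero at the start; "wrist_torque": the same for the moment, N m; "opening": finger opening in m; "grasp_force": force on a finger pad.
Only numpy, scipy, OpenCV 4.12 (cv2) and the standard library are available. Lean on these libraries where they do the work, as an engineer would, in place of code of your own. Each camera call takes 0.05 s, during which the arm holds its last target. There are 200 camera calls.

## Working session

There is one attempt and no reset: what is moved stays moved. The work goes in short steps, Python scripts to look and compute and a tool call to move; the robot and the scene stay as the last step left them, time stands still between calls to the robot, and variables do not carry over. Pictures are saved under pics/ and viewed, at most 10 in all, crops included, and the job is handed in when it is done.

Besides the shell and the picture viewer there is one more tool, called after "Request:" by a JSON object that holds its "op" and its "data", one argument or row to a line. step_arm: Moves the arm, as the interface text tells. Shift numbers are shares of 0.1 m and turn numbers shares of 45 degrees, none past 1 either way. Its arguments: {"type":"object","properties":{"commands":{"type":"array"},"claw":{"type":"number"}},"required":["commands"]}

```bash
mkdir -p pics; cat > h.py <<'E'
import numpy as np, cv2
from bench import ctrl
def find(name, z=0.084, pic=None):
    s=ctrl.get_state(); im,d=ctrl.snapshot(name); m=ctrl.camera_model(name)
    if pic: cv2.imwrite('pics/'+pic, im[:,:,::-1])
    if name=='wrist':
        from scipy.spatial.transform import Rotation as R
        T=np.eye(4); T[:3,:3]=R.from_euler('xyz',s['orientation']).as_matrix(); T[:3,3]=s['ee_pos']
        T=T@np.array(m['hand_eye'])
    else: T=np.array(m['world_from_camera'])
    K=np.array(m['intrinsics'],float); D=np.array(m['dist'],float)
    h=cv2.cvtColor(im,cv2.COLOR_RGB2HSV)
    out={}
    for c,rs in dict(blue=[(100,130)],green=[(45,85)],yellow=[(22,34)],red=[(0,8),(172,180)]).items():
        mk=sum(cv2.inRange(h,(a,120,70),(b,255,255)) for a,b in rs).astype(np.uint8)
        cs,_=cv2.findContours(mk,cv2.RETR_EXTERNAL,cv2.CHAIN_APPROX_NONE)
        for k in sorted(cs,key=cv2.contourArea)[-2:]:
            if cv2.contourArea(k)<30: continue
            mo=cv2.moments(k); p=np.array([mo['m10'],mo['m01']])/mo['m00']
            u=cv2.undistortPoints(p.reshape(1,1,2),K,D)[0,0]
            r=T[:3,:3]@np.array([u[0],-u[1],-1]); o=T[:3,3]
            w=o+r*(z-o[2])/r[2]
            print(name,c,p.round(1),cv2.contourArea(k),w.round(4)); out[c]=w
    return out
E
python3 - <<'E'
from h import *
for n in ['top','scene','wrist']: find(n,pic=n+'0.png')
a=[cv2.imread(f'pics/{n}0.png') for n in ['top','scene','wrist']]
cv2.imwrite('pics/all.png',cv2.resize(np.vstack([np.hstack(a[:2]),np.hstack([a[2],a[2]*0])]),(800,600)))
print(ctrl.get_state())
E
```

```text
top blue [317.6  17.6] 691.5 [ 0.8308 -0.2006  0.084 ]
top blue [53.5 14.8] 736.5 [0.8306 0.1726 0.084 ]
top green [490.2   6.2] 101.5 [ 0.8604 -0.4542  0.084 ]
top green [245.9 208.7] 545.5 [ 0.5591 -0.1046  0.084 ]
top yellow [275.2 162. ] 574.5 [ 0.6229 -0.1429  0.084 ]
top red [293.5 238.2] 588.0 [ 0.5205 -0.1685  0.084 ]
scene blue [117.4 363. ] 680.5 [ 0.8705 -0.1675  0.084 ]
scene blue [ 66.3 129.5] 1238.0 [ 0.5982 -0.6107  0.084 ]
scene green [278.6 228.1] 272.5 [ 0.5618 -0.1009  0.084 ]
scene green [550.2 336.2] 289.0 [0.5049 0.3242 0.084 ]
scene yellow [238.4 245.2] 367.0 [ 0.6267 -0.1385  0.084 ]
scene red [177.   16.2] 1979.5 [ 0.1272 -0.7206  0.084 ]
scene red [ 29.3 392.2] 3470.0 [ 0.9622 -0.2386  0.084 ]
wrist green [203.5 359.6] 1487.5 [0.3276 0.4055 0.084 ]
wrist red [487.6 241.7] 203.5 [0.27   0.7358 0.084 ]
wrist red [475.  290.9] 258.0 [0.3252 0.7182 0.084 ]
{'t': 0.15, 'q': array([ 1.25899877e+00,  3.20142788e-01,  1.56540548e+00,  6.80180001e-07,
        1.25739459e+00, -1.99711142e-02]), 'joint_vel': array([-0.00045431, -0.00150099, -0.00199668, -0.00114353, -0.00055109,
        0.00148136]), 'joint_torque': array([ 5.08852872e-05, -4.15840638e+01, -2.34347123e+01, -8.90521449e-06,
        5.85215705e-03, -7.37574567e-06]), 'ee_pos': array([0.16530091, 0.55035012, 0.2306741 ]), 'orientation': array([-3.14024273e+00, -2.76099621e-05,  2.84976598e+00]), 'ft_force': array([ 0.30696944,  0.47171308, -0.51754425]), 'wrist_torque': array([ 0.01515594,  0.01466409, -0.02904493]), 'grasp_force': 0.0, 'opening': 0.08533485313285398}
```

View pics/all.png

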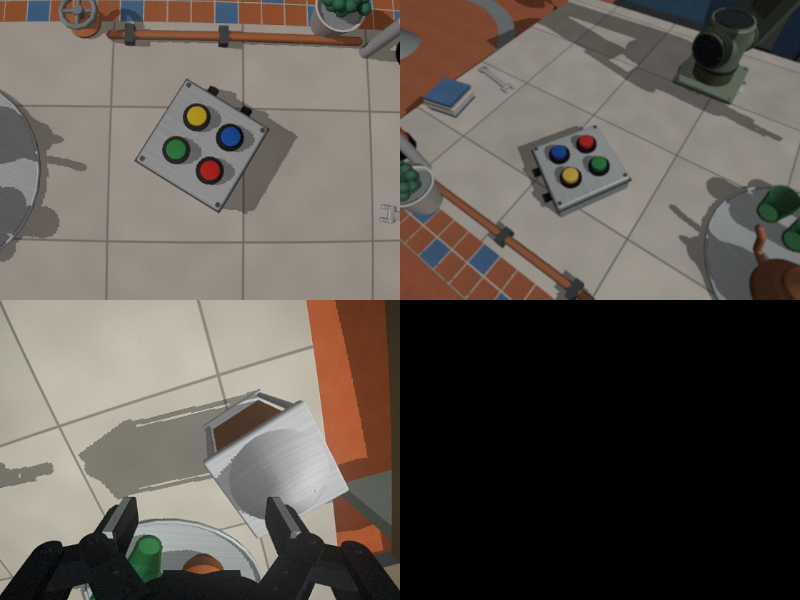

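The top view shows the box with yellow (275,162), green (246,209), red (293,238) and blue at about (322,190). My blue mask picked up tiles instead, so I place blue from the square, at about (0.585,-0.205). I'm raising the arm, shutting the gripper and moving over there.

Request:
{"op": "step_arm", "data": {
  "commands": [
    {"dz":-0.35},
    {"dz":-0.35},
    {"dx":-0.26,"dy":-0.25},
    {"dx":-0.26,"dy":-0.25},
    {"dx":-0.26,"dy":-0.25},
    {"dx":-0.26,"dy":-0.25},
    {"dx":-0.26,"dy":-0.25},
    {"dx":-0.26,"dy":-0.25},
    {"dx":-0.26,"dy":-0.25},
    {"dx":-0.26,"dy":-0.25},
    {"dx":-0.26,"dy":-0.25},
    {"dx":-0.26,"dy":-0.25}
  ],
  "claw": -1
}}

```text
$.commands[0]: bad value
```

Request:
{"op": "step_arm", "data": {
  "commands": [
    {"dx":-0.26,"dy":-0.25},
    {"dx":-0.26,"dy":-0.25},
    {"dx":-0.26,"dy":-0.25},
    {"dx":-0.26,"dy":-0.25},
    {"dx":-0.26,"dy":-0.25},
    {"dx":-0.26,"dy":-0.25},
    {"dx":-0.26,"dy":-0.25},
    {"dx":-0.26,"dy":-0.25},
    {"dx":-0.26,"dy":-0.25},
    {"dx":-0.26,"dy":-0.25},
    {"dx":-0.26,"dy":-0.25}
  ]
}}

```text
$.commands[0]: bad value
```

Request:
{"op": "step_arm", "data": {
  "commands": [
    {"dz":0.3},
    {"dz":0.3},
    {}
  ]
}}

```text
$.commands[0]: bad value
```

```bash
python3 - <<'E'
from h import *
s=ctrl.get_state();print(s['t'],s['ee_pos'],s['orientation'],s['q'])
find('wrist',pic='w1.png')
E
```

```text
0.15 [0.16530091 0.55035012 0.2306741 ] [-3.14024273e+00 -2.76099621e-05  2.84976598e+00] [ 1.25899877e+00  3.20142788e-01  1.56540548e+00  6.80180001e-07
  1.25739459e+00 -1.99711142e-02]
wrist green [203.4 359.8] 1482.0 [0.3279 0.4054 0.084 ]
wrist red [489.5 239.2] 130.5 [0.268  0.7382 0.084 ]
wrist red [478.5 287.5] 174.5 [0.3222 0.7225 0.084 ]
```

View pics/w1.png

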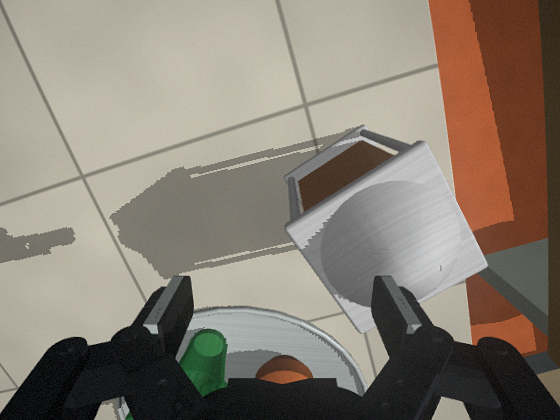

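The moves were refused because every row needs all six numbers, so the arm hasn't moved. The picture is the start view again: finger tips near (180,290) and (385,290), and the tray at the bottom. I'm sending full rows.

Request:
{"op": "step_arm", "data": {
  "commands": [
    {"dx":0,"dy":0,"dz":-0.35,"ax":0,"ay":0,"az":0},
    {"dx":0,"dy":0,"dz":-0.35,"ax":0,"ay":0,"az":0},
    {"dx":-0.26,"dy":-0.25,"dz":0,"ax":0,"ay":0,"az":0},
    {"dx":-0.26,"dy":-0.25,"dz":0,"ax":0,"ay":0,"az":0},
    {"dx":-0.26,"dy":-0.25,"dz":0,"ax":0,"ay":0,"az":0},
    {"dx":-0.26,"dy":-0.25,"dz":0,"ax":0,"ay":0,"az":0},
    {"dx":-0.26,"dy":-0.25,"dz":0,"ax":0,"ay":0,"az":0},
    {"dx":-0.26,"dy":-0.25,"dz":0,"ax":0,"ay":0,"az":0},
    {"dx":-0.26,"dy":-0.25,"dz":0,"ax":0,"ay":0,"az":0},
    {"dx":-0.26,"dy":-0.25,"dz":0,"ax":0,"ay":0,"az":0},
    {"dx":-0.26,"dy":-0.25,"dz":0,"ax":0,"ay":0,"az":0},
    {"dx":-0.26,"dy":-0.25,"dz":0,"ax":0,"ay":0,"az":0}
  ],
  "claw": -1
}}

```text
t: 1.2
ee_pos: [0.3428, 0.2348, 0.3014]
orientation: [3.141, 0.0, 2.85]
ft_force: [1.0, 0.3, -0.1]
opening: -0.0001
grasp_force: 0.0
```

Request:
{"op": "step_arm", "data": {
  "commands": [
    {"dx":-0.26,"dy":-0.25,"dz":0,"ax":0,"ay":0,"az":0},
    {"dx":-0.26,"dy":-0.25,"dz":0,"ax":0,"ay":0,"az":0},
    {"dx":-0.26,"dy":-0.25,"dz":0,"ax":0,"ay":0,"az":0},
    {"dx":-0.26,"dy":-0.25,"dz":0,"ax":0,"ay":0,"az":0},
    {"dx":-0.26,"dy":-0.25,"dz":0,"ax":0,"ay":0,"az":0},
    {"dx":-0.26,"dy":-0.25,"dz":0,"ax":0,"ay":0,"az":0},
    {"dx":-0.26,"dy":-0.25,"dz":0,"ax":0,"ay":0,"az":0},
    {"dx":-0.26,"dy":-0.25,"dz":0,"ax":0,"ay":0,"az":0},
    {"dx":-0.26,"dy":-0.25,"dz":0,"ax":0,"ay":0,"az":0},
    {"dx":-0.26,"dy":-0.25,"dz":0,"ax":0,"ay":0,"az":0},
    {"dx":-0.26,"dy":-0.25,"dz":0,"ax":0,"ay":0,"az":0},
    {"dx":0,"dy":0,"dz":0,"ax":0,"ay":0,"az":0}
  ]
}}

```text
t: 2.2
ee_pos: [0.5398, -0.1143, 0.3001]
orientation: [-3.139, 0.001, 2.845]
ft_force: [0.3, 0.7, 0.9]
opening: -0.0002
grasp_force: 0.0
```

```bash
python3 - <<'E'
from h import *
s=ctrl.get_state();print(s['t'],s['ee_pos'],s['orientation'],s['q'])
find('wrist',pic='w2.png')
E
```

```text
2.2 [ 0.53975894 -0.11430478  0.30009601] [-3.13915728e+00  1.33543203e-03  2.84512672e+00] [-0.22807729  0.24686928  1.49485501 -0.00255873  1.39870303 -1.50196936]
wrist blue [523.9 298.2] 572.0 [0.7919 0.1519 0.084 ]
wrist blue [222.2 232.9] 702.0 [ 0.5818 -0.2046  0.084 ]
wrist green [296.1 190.8] 724.5 [ 0.5571 -0.1032  0.084 ]
wrist yellow [280.6 246.1] 704.0 [ 0.6197 -0.1413  0.084 ]
wrist red [233.6 175.3] 827.5 [ 0.5184 -0.1668  0.084 ]
```

View pics/w2.png

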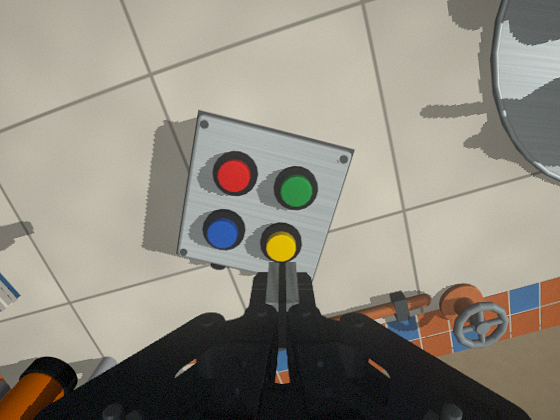

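The wrist view shows red (234,175), green (296,191), blue (222,233) and yellow (281,246). These agree with the other cameras to about 3 mm. I'm using blue (0.583,-0.205), green (0.559,-0.103) and yellow (0.622,-0.141).

Request:
{"op": "step_arm", "data": {
  "commands": [
    {"dx":-0.226,"dy":-0.249,"dz":0,"ax":0,"ay":0,"az":0},
    {"dx":-0.226,"dy":-0.249,"dz":0,"ax":0,"ay":0,"az":0},
    {"dx":-0.226,"dy":-0.249,"dz":0,"ax":0,"ay":0,"az":0},
    {"dx":0,"dy":0,"dz":0.36,"ax":0,"ay":0,"az":0},
    {"dx":0,"dy":0,"dz":0.36,"ax":0,"ay":0,"az":0},
    {"dx":0,"dy":0,"dz":0.36,"ax":0,"ay":0,"az":0},
    {"dx":0,"dy":0,"dz":0.36,"ax":0,"ay":0,"az":0},
    {"dx":0,"dy":0,"dz":0.36,"ax":0,"ay":0,"az":0},
    {"dx":0,"dy":0,"dz":0,"ax":0,"ay":0,"az":0},
    {"dx":0,"dy":0,"dz":0,"ax":0,"ay":0,"az":0}
  ]
}}

```text
t: 3.08
ee_pos: [0.5796, -0.1989, 0.1202]
orientation: [3.141, -0.004, 2.851]
ft_force: [0.6, 0.9, 0.5]
opening: 0.0004
grasp_force: 0.0
```

Request:
{"op": "step_arm", "data": {
  "commands": [
    {"dx":-0.046,"dy":-0.05,"dz":0,"ax":0,"ay":0,"az":0},
    {"dx":0,"dy":0,"dz":0.2,"ax":0,"ay":0,"az":0},
    {"dx":0,"dy":0,"dz":0.1,"ax":0,"ay":0,"az":0},
    {"dx":0,"dy":0,"dz":0.06,"ax":0,"ay":0,"az":0},
    {"dx":0,"dy":0,"dz":0,"ax":0,"ay":0,"az":0}
  ]
}}

```text
t: 3.5
ee_pos: [0.5836, -0.2063, 0.0853]
orientation: [3.141, -0.001, 2.85]
ft_force: [0.7, -0.1, -0.5]
opening: -0.0001
grasp_force: 0.0
```

Request:
{"op": "step_arm", "data": {
  "commands": [
    {"dx":0,"dy":0,"dz":0.05,"ax":0,"ay":0,"az":0},
    {"dx":0,"dy":0,"dz":0.05,"ax":0,"ay":0,"az":0},
    {"dx":0,"dy":0,"dz":0.01,"ax":0,"ay":0,"az":0},
    {"dx":0,"dy":0,"dz":0,"ax":0,"ay":0,"az":0}
  ]
}}

```text
t: 3.83
ee_pos: [0.5847, -0.2067, 0.076]
orientation: [-3.141, 0.003, 2.85]
ft_force: [-0.8, -0.3, 7.6]
opening: -0.0001
grasp_force: 3.4
```

Request:
{"op": "step_arm", "data": {
  "commands": [
    {"dx":0,"dy":0,"dz":0.005,"ax":0,"ay":0,"az":0},
    {"dx":0,"dy":0,"dz":0,"ax":0,"ay":0,"az":0},
    {"dx":0,"dy":0,"dz":0,"ax":0,"ay":0,"az":0},
    {"dx":0,"dy":0,"dz":0,"ax":0,"ay":0,"az":0}
  ]
}}

```text
t: 4.17
ee_pos: [0.5847, -0.2067, 0.076]
orientation: [-3.141, 0.003, 2.85]
ft_force: [-1.2, 0.3, 8.9]
opening: -0.0
grasp_force: 4.6
```

Request:
{"op": "step_arm", "data": {
  "commands": [
    {"dx":0,"dy":0,"dz":-0.15,"ax":0,"ay":0,"az":0},
    {"dx":0,"dy":0,"dz":-0.35,"ax":0,"ay":0,"az":0},
    {"dx":0,"dy":0,"dz":0,"ax":0,"ay":0,"az":0},
    {"dx":0,"dy":0,"dz":0,"ax":0,"ay":0,"az":0}
  ]
}}

```text
t: 4.5
ee_pos: [0.5853, -0.2069, 0.1262]
orientation: [-3.141, 0.006, 2.85]
ft_force: [-0.6, -0.5, 1.1]
opening: 0.0004
grasp_force: 0.0
```

```bash
python3 - <<'E'
from h import *
find('top',pic='t3.png')
im=cv2.imread('pics/t3.png')[100:320,180:400]; cv2.imwrite('pics/t3c.png',cv2.resize(im,None,fx=2.5,fy=2.5))
E
```

```text
top blue [43.2 19.8] 54.5 [0.8232 0.187  0.084 ]
top blue [316.5 196.8] 178.5 [ 0.5765 -0.199   0.084 ]
top green [246.  208.8] 553.0 [ 0.5591 -0.1047  0.084 ]
top yellow [272.5 161. ] 443.0 [ 0.6243 -0.1393  0.084 ]
top red [296.5 238.7] 439.0 [ 0.52   -0.1725  0.084 ]
```

View pics/t3c.png

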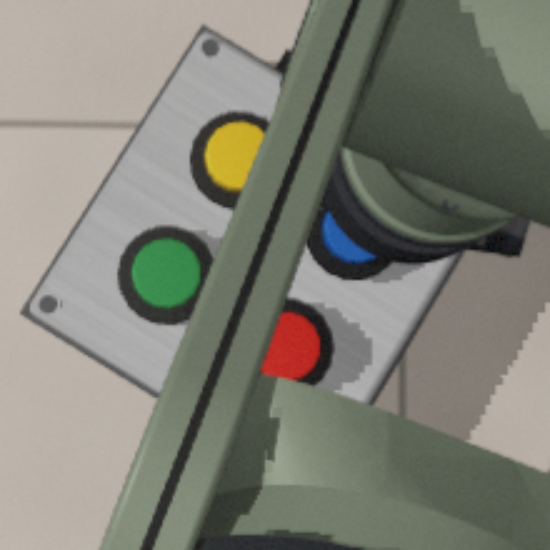

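The top crop shows the blue cap at about (350,238), up again under the gripper, and the other caps are untouched. On to green.

Request:
{"op": "step_arm", "data": {
  "commands": [
    {"dx":0.183,"dy":0.307,"dz":0,"ax":0,"ay":0,"az":0},
    {"dx":0.183,"dy":0.307,"dz":0,"ax":0,"ay":0,"az":0},
    {"dx":0.183,"dy":0.307,"dz":0,"ax":0,"ay":0,"az":0},
    {"dx":0,"dy":0,"dz":0.2,"ax":0,"ay":0,"az":0},
    {"dx":0,"dy":0,"dz":0,"ax":0,"ay":0,"az":0},
    {"dx":0,"dy":0,"dz":0,"ax":0,"ay":0,"az":0}
  ]
}}

```text
t: 5.05
ee_pos: [0.5565, -0.102, 0.1023]
orientation: [-3.141, -0.004, 2.851]
ft_force: [-0.2, -1.0, -0.5]
opening: 0.0
grasp_force: 0.0
```

Request:
{"op": "step_arm", "data": {
  "commands": [
    {"dx":-0.025,"dy":0,"dz":0.1,"ax":0,"ay":0,"az":0},
    {"dx":0,"dy":0,"dz":0.07,"ax":0,"ay":0,"az":0},
    {"dx":0,"dy":0,"dz":0.06,"ax":0,"ay":0,"az":0},
    {"dx":0,"dy":0,"dz":0.04,"ax":0,"ay":0,"az":0},
    {"dx":0,"dy":0,"dz":0.01,"ax":0,"ay":0,"az":0},
    {"dx":0,"dy":0,"dz":0,"ax":0,"ay":0,"az":0}
  ]
}}

```text
t: 5.55
ee_pos: [0.5606, -0.104, 0.0762]
orientation: [-3.141, 0.001, 2.849]
ft_force: [-1.2, -1.4, 4.1]
opening: 0.0
grasp_force: 2.1
```

Not clearly on the stop yet, so I press a bit further, then hold.

Request:
{"op": "step_arm", "data": {
  "commands": [
    {"dx":0,"dy":0,"dz":0.015,"ax":0,"ay":0,"az":0},
    {"dx":0,"dy":0,"dz":0,"ax":0,"ay":0,"az":0}
  ]
}}

```text
t: 5.72
ee_pos: [0.5606, -0.104, 0.076]
orientation: [-3.141, 0.002, 2.85]
ft_force: [-1.4, -1.7, 10.5]
opening: -0.0001
grasp_force: 5.2
```

Request:
{"op": "step_arm", "data": {
  "commands": [
    {"dx":0,"dy":0,"dz":0,"ax":0,"ay":0,"az":0},
    {"dx":0,"dy":0,"dz":0,"ax":0,"ay":0,"az":0},
    {"dx":0,"dy":0,"dz":0,"ax":0,"ay":0,"az":0},
    {"dx":0,"dy":0,"dz":0,"ax":0,"ay":0,"az":0},
    {"dx":0,"dy":0,"dz":-0.15,"ax":0,"ay":0,"az":0},
    {"dx":0,"dy":0,"dz":-0.35,"ax":0,"ay":0,"az":0},
    {"dx":0,"dy":0,"dz":0,"ax":0,"ay":0,"az":0},
    {"dx":0,"dy":0,"dz":0,"ax":0,"ay":0,"az":0}
  ]
}}

```text
t: 6.38
ee_pos: [0.5611, -0.1035, 0.1259]
orientation: [3.141, 0.004, 2.849]
ft_force: [-0.6, 0.4, 0.8]
opening: 0.0002
grasp_force: 0.0
```

Request:
{"op": "step_arm", "data": {
  "commands": [
    {"dx":-0.346,"dy":-0.092,"dz":0,"ax":0,"ay":0,"az":0},
    {"dx":-0.346,"dy":-0.092,"dz":0,"ax":0,"ay":0,"az":0},
    {"dx":0,"dy":0,"dz":0.2,"ax":0,"ay":0,"az":0},
    {"dx":0,"dy":0,"dz":0,"ax":0,"ay":0,"az":0},
    {"dx":0,"dy":0,"dz":0,"ax":0,"ay":0,"az":0}
  ]
}}

```text
t: 6.8
ee_pos: [0.6189, -0.1402, 0.1016]
orientation: [-3.142, -0.007, 2.849]
ft_force: [-0.6, -0.9, 0.5]
opening: 0.0001
grasp_force: 0.0
```

Request:
{"op": "step_arm", "data": {
  "commands": [
    {"dx":-0.025,"dy":0,"dz":0.1,"ax":0,"ay":0,"az":0},
    {"dx":0,"dy":0,"dz":0.07,"ax":0,"ay":0,"az":0},
    {"dx":0,"dy":0,"dz":0.06,"ax":0,"ay":0,"az":0},
    {"dx":0,"dy":0,"dz":0.04,"ax":0,"ay":0,"az":0},
    {"dx":0,"dy":0,"dz":0.02,"ax":0,"ay":0,"az":0},
    {"dx":0,"dy":0,"dz":0,"ax":0,"ay":0,"az":0}
  ]
}}

```text
t: 7.3
ee_pos: [0.623, -0.1409, 0.0761]
orientation: [3.141, -0.001, 2.85]
ft_force: [-2.1, 0.4, 4.2]
opening: 0.0003
grasp_force: 2.1
```

Request:
{"op": "step_arm", "data": {
  "commands": [
    {"dx":0,"dy":0,"dz":0.015,"ax":0,"ay":0,"az":0},
    {"dx":0,"dy":0,"dz":0,"ax":0,"ay":0,"az":0}
  ]
}}

```text
t: 7.47
ee_pos: [0.623, -0.1409, 0.076]
orientation: [3.141, 0.0, 2.85]
ft_force: [-3.8, 2.1, 11.2]
opening: 0.0003
grasp_force: 5.6
```

On the stop; I hold, then lift well clear.

Request:
{"op": "step_arm", "data": {
  "commands": [
    {"dx":0,"dy":0,"dz":0,"ax":0,"ay":0,"az":0},
    {"dx":0,"dy":0,"dz":0,"ax":0,"ay":0,"az":0},
    {"dx":0,"dy":0,"dz":0,"ax":0,"ay":0,"az":0},
    {"dx":0,"dy":0,"dz":0,"ax":0,"ay":0,"az":0},
    {"dx":0,"dy":0,"dz":-0.15,"ax":0,"ay":0,"az":0},
    {"dx":0,"dy":0,"dz":-0.35,"ax":0,"ay":0,"az":0},
    {"dx":0,"dy":0,"dz":-0.35,"ax":0,"ay":0,"az":0},
    {"dx":0,"dy":0,"dz":-0.35,"ax":0,"ay":0,"az":0},
    {"dx":0,"dy":0,"dz":-0.35,"ax":0,"ay":0,"az":0},
    {"dx":0,"dy":0,"dz":0,"ax":0,"ay":0,"az":0},
    {"dx":0,"dy":0,"dz":0,"ax":0,"ay":0,"az":0},
    {"dx":0,"dy":0,"dz":0,"ax":0,"ay":0,"az":0}
  ]
}}

```text
t: 8.47
ee_pos: [0.6228, -0.1411, 0.2282]
orientation: [3.142, -0.001, 2.85]
ft_force: [-0.0, -0.2, -0.4]
opening: 0.0001
grasp_force: 0.0
```

```bash
python3 - <<'E'
from h import *
find('wrist',pic='w4.png'); find('scene',pic='s4.png')
cv2.imwrite('pics/f.png',cv2.resize(np.hstack([cv2.imread('pics/w4.png'),cv2.imread('pics/s4.png')]),(800,300)))
E
```

```text
wrist blue [426.9 321.4] 415.0 [ 0.8043 -0.0293  0.084 ]
wrist blue [203.4 177.3] 1276.0 [ 0.583  -0.2051  0.084 ]
wrist green [301.6 117.3] 1381.5 [ 0.5579 -0.1041  0.084 ]
wrist yellow [280.7 196.1] 1213.5 [ 0.6209 -0.142   0.084 ]
wrist red [217.9  95.4] 1564.0 [ 0.5198 -0.1675  0.084 ]
scene blue [ 65.7 128.2] 1044.5 [ 0.5962 -0.6151  0.084 ]
scene blue [393.3  10.1] 1107.5 [-0.2215 -0.2264  0.084 ]
scene green [278.5 228.2] 284.0 [ 0.5621 -0.1008  0.084 ]
scene green [550.4 336. ] 324.0 [0.5045 0.3243 0.084 ]
scene yellow [238.4 245.2] 377.0 [ 0.6268 -0.1386  0.084 ]
scene red [260.5 197.9] 284.5 [ 0.5251 -0.1639  0.084 ]
scene red [ 29.2 392.2] 3465.0 [ 0.9622 -0.2386  0.084 ]
```

View pics/f.png

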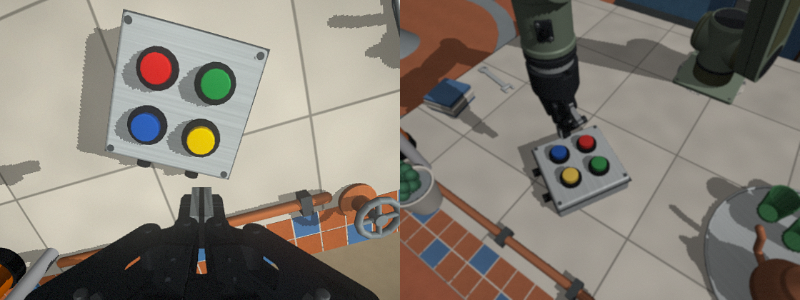

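All four buttons are up and the arm is clear: in the wrist view red is at (155,68), green (215,83), blue (145,126) and yellow (200,140). I'm handing it in.

```bash
python3 -c "
from bench import ctrl
print(ctrl.sign_off())"
```

```text
the job is handed in; nothing more can be done
None
```

I pressed blue, green and yellow in that order, each to its stop for about half a second; red was not touched, all buttons are up, and the job was handed in at about 8.6 s with the arm clear (no verdict returned).

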